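# Unlock a circuit-board clamp by rolling its knurled wheel, then push the jaw back

## Task

Free the circuit board in the clamp: with the fingertips, roll the knurled locking wheel two full turns anticlockwise as seen from above (to within a quarter turn), then push the blue jaw by its orange tab away from the board until it is fully back against its stop. Do not pick anything up: the board stays lying on its ledges, the brass standoff stays on the clamp, and the other things on the bench are left where they are.

Things in the scene. Friction and masses are not known exactly. Their poses are not given: they have to be found in the camera images.
- clamp: Aluminium board clamp, fixed to the bench; base 160 (own x) by 380 (own y) by 18 mm, origin at the centre of its underside, z up; place and yaw vary. Along own y: black fixed jaw at -140 mm, board at -93, blue sliding jaw -52 to -12 when closed, red lock pin at +50, wheel axis at +115. Steel rails at own x = +-72 mm, 28 mm high.
- wheel (a joint): Angle of the knurled wheel, rad: grows anticlockwise from above (loosening), 6.283 a turn, does not wrap. Starts at 0 to 0.5 (tight). About 0.04 N m of friction holds it where it is left; nothing stops it at two turns (it runs on to about four). It raises the lock pin 3.5 mm a turn.
- wheel_top (a point): Centre of the wheel's flat top, on its vertical axis, 62 mm above the bench. Disc 92 mm across, 20 mm thick, steel knurling on the rim and the outer 12 mm of the top. On a spring: pressed from above it sinks up to 5 mm (yields from about 2 N, 7 N fully down) and turns while pressed. Only the orange tab near it is higher than its top, over 40 mm from the rim.
- wheel_dot (a point): Centre of the one yellow dot, 16 mm across, on the wheel's top, 24 mm from its axis; goes round with the wheel. At wheel angle 0 it lies towards the clamp's own +y.
- pin_top (a point): Top of the red lock pin, 8 mm across, in a grey bridge between jaw and wheel (bridge top 34 mm above the bench). The pin's top is 40 mm above the bench when tight, 47 mm after two turns. It blocks the jaw until about 1.7 turns from tight.
- jaw (a joint): Travel of the blue jaw in m: 0 closed on the board, 0.035 fully back against its stop, along the clamp's own +y (towards the wheel). It slides with about 2 N of friction and stays where it is left.
- tab_face (a point): Centre of the board-side face of the orange tab on the blue jaw; moves with the jaw. Tab: 50 mm wide along the clamp's own x, 6 mm thick, from 39 to 69 mm above the bench, face centre 55 mm above it. The face looks to the clamp's own -y. In front of it lies the jaw's flat top, 40 mm above the bench, 34 mm deep (own y) and 120 mm wide, then the board.
- board_mid (a point): Middle of the green circuit board in the clamp, 100 by 79 by 3 mm with parts up to 7 mm above its upper face (at most 41 mm above the bench); lies loose on two white ledges, underside 28 mm above the bench. Bystander.
- standoff_center (a point): Centre of a loose brass standoff, diameter 14 mm, 30 mm tall, standing on the clamp's base plate beside the jaw's path (top 48 to 49 mm above the bench). Bystander.
- spare_mid (a point): Middle of a second green circuit board, 100 by 79 by 3 mm, lying on the bench. Bystander.
- jar_mid (a point): Centre of an amber jar with green cap, diameter 44 mm, 60 mm tall, on the bench. Bystander.
- spool_mid (a point): Centre of a steel-coloured spool, diameter 52 mm, 42 mm tall, standing on the bench. Bystander.
- tray_mid (a point): Centre of a blue two-compartment parts tray, 90 by 70 by 25 mm, on the bench. Bystander.
- driver_grip (a point): Handle of a screwdriver 160 mm long lying on the bench. Bystander.

How it is judged:
On the way, in this order (a step that is already met when the one before it is completed fails the run):
1. the wheel has been rolled two turns loose (within a quarter turn) with the jaw still closed (value of joint wheel between 11 and 14.7 rad and value of joint jaw below 0.004 m), for 0.2 s.
2. the jaw has been pushed fully back (value of joint jaw above 0.031 m), for 0.2 s.
At the end, for the whole second after the job is handed in: The wheel rests at 11.0 to 14.7 rad (two turns on from its start, give or take a quarter turn); the jaw is within 4 mm of its stop (over 31 mm of 35 mm); the board is within 12 mm and the standoff within 20 mm of where they were, the other bystanders within 30 mm (value of joint wheel between 11 and 14.7 rad and value of joint jaw above 0.031 m and velocity of joint wheel between -0.05 and 0.05 rad/s and distance of board_mid from where it was at the start of the episode below 0.012 m and distance of each of spare_mid, jar_mid, spool_mid, tray_mid, driver_grip from where it was at the start of the episode below 0.03 m and distance of standoff_center from where it was at the start of the episode below 0.02 m); the robot touches nothing.
It fails at once if the clamped board is lifted or shifted by more than 12 mm (distance of board_mid from where it was at the start of the episode above 0.012 m).
It fails at once if the standoff is lifted or shifted by more than 20 mm (distance of standoff_center from where it was at the start of the episode above 0.02 m).
It fails at once if another bystander is lifted, carried or shifted by more than 30 mm (distance of any of spare_mid, jar_mid, spool_mid, tray_mid, driver_grip from where it was at the start of the episode above 0.03 m).
It also fails if it takes over 64 s, if anything falls off the work surface, if the arm or the gripper's body presses on something with over 40 N, if the wrist force passes 120 N, or if a joint passes its speed limit or range.

## Robot

A 7-joint arm with a two-finger parallel gripper is mounted at the origin on the work surface. World frame = base frame: x ahead of the robot, y to its left, z up, the work surface at z = 0. Lengths are in m, angles in rad, forces in N, time in s.
With the tool pointing down it reaches from about 0.425 to 1.025 m from the base axis. Payload 9.4 kg.
Tool frame: the origin (TCP) lies at the very end of the fingers, on their centre line; the grasp point (between the pads) lies 19 mm behind it; z points along the fingers, y is the direction in which the jaws open and shut (so a half turn about z gives the same grasp; the last joint's range is limited). The gripper opens to 85 mm and grips with 20 to 120 N. Pads are 22 mm wide; open, the fingers measure 114 mm over their backs; the gripper's body (76 mm by 85 mm) begins 54 mm behind the grasp point. The pads swing forward as they close: fully open they stand 13 mm farther back than shut.
Start: joints at [-1.368, 0.599, -0.003, 1.599, 0.002, 0.943, -0.08], TCP at [0.2, 0.697, 0.231] pointing down, gripper open.
Joint ranges: [-2.57, 2.57], [-0.35, 1.97], [-1.29, 1.29], [0.11, 2.56], [-1.05, 4.19], [0.11, 1.86], [-2.63, 2.63]. Speed limits (rad/s): [2.22, 2.22, 3.01, 3.01, 3.14, 3.14, 3.14].

## Interface

Orientations are given as a unit quaternion [x, y, z, w].
In Python, from rig import manip gives the robot as it stands. The module is installed in compiled form; this text tells all that it offers.
- The arm moves only by the tool move_arm, never from a script. Its argument "motion" is a list of rows, each an object of numbers: "gripper": the closure, from 0 (fully open) to 1 (shut); "dx", "dy", "dz": the shift along the tool's x, y, z in mm; "turn": the turn about the tool's z in rad. In form: [{"gripper": .., "dx": .., "dy": .., "dz": .., "turn": ..}, ...]. A call has 1 to 8 rows; each row shifts and turns the commanded pose from where the row before left it, along the tool's axes as they then stand; what a row does not reach is not made up. A row lasts 1/10 s, in which the tool goes at most 50 mm and 8.59 degrees, less where a joint would pass 70% of its speed; a pose out of reach is approached as far as the arm can. A call with a gripper value outside its range is refused whole. The fingers move at their own pace and stop on an object; "squeeze" is the grip in N (left out, the last holds). Time passes only in rows, so rows that do not move let the fingers close. It gives the time, the measured TCP pose, the force and the opening at its end, in the units of the state.
- manip.get_state(): the state, without advancing time (a new reading comes with each control period).
- manip.read_camera(name): name is "scene" or "top" or "wrist"; returns a dict with "color" (400x640x3 uint8, red, green, blue), "camera_matrix" (3x3 intrinsics, pixels), "dist_coeffs" ([k1, k2, p1, p2, k3] as OpenCV has them; the pictures are not rectified), "R" (3x3) and "t" (3): a world point X has camera coordinates R X + t; the wrist camera has in their place "mount" (4x4, takes a point from camera to tool coordinates, whose origin is the TCP and whose axes are the flange's). Camera axes: x right, y down, z forward; pixel columns grow to the right and rows downward; lengths in m; the calibration is good to about 2 mm. A picture is of the moment at which its call begins: read the wrist's pose just before it. There is no depth.
- manip.close_job(): hands the job in, once; it reports no verdict.
The state is a dict: "time_s": time; "qpos": joint angles; "joint_velocities": joint speeds; "tau": joint torques, N m; "tcp_pos": TCP position; "orientation": TCP orientation; "force": force on the tool from outside, world axes, zero at the start; "ft_torque": the same for the moment, N m; "grip_width": opening from 0.0 (shut) to 1.0 (fully open).
Only numpy, scipy, OpenCV 4.12 (cv2) and the standard library are available. Lean on these libraries where they do the work, as an engineer would, in place of code of your own. Each camera call takes 0.05 s, during which the arm holds its last target. There are 200 camera calls.

## Working session

There is one attempt and no reset: what is moved stays moved. The work goes in short steps, Python scripts to look and compute and a tool call to move; the robot and the scene stay as the last step left them, time stands still between calls to the robot, and variables do not carry over. Pictures are saved under pics/ and viewed, about 8 in all and at most 12, crops included, and the job is handed in when it is done.

Besides the shell and the picture viewer there is one more tool, called in YAML: its name, and indented under it one key for each argument. move_arm: Moves the arm, as the interface text tells. Its arguments: {"type":"object","properties":{"motion":{"type":"array"},"squeeze":{"type":"number"}},"required":["motion"]}

```bash
mkdir -p pics; ls
python3 - <<'E'
from rig import manip
import cv2
print(manip.get_state())
for n in("scene","top"):
    c=manip.read_camera(n); cv2.imwrite(f"pics/{n}0.png",c["color"][:,:,::-1]); print(n,c["camera_matrix"],c["dist_coeffs"],c["R"],c["t"])
E
```

```text
pics
{'time_s': 0.0, 'qpos': array([-1.36773438,  0.60016203, -0.00255598,  1.60017344,  0.00183104,
        0.94288594, -0.07979975]), 'joint_velocities': array([6.37847302e-04, 9.68223940e-05, 1.33119685e-03, 6.62699161e-04,
       7.89038411e-04, 6.95288883e-04, 1.35915847e-03]), 'tau': array([ 1.79877716e-04, -7.76446152e+01,  1.56509388e+00, -2.58019799e+01,
        1.23124736e-02,  8.83961358e-03,  1.81152723e-05]), 'tcp_pos': array([0.20007334, 0.69633226, 0.23037456]), 'orientation': array([ 1.39381838e-01,  9.90238376e-01, -8.12871688e-04, -3.05912071e-05]), 'force': array([ 0.5734223 ,  0.3742453 , -0.29514351]), 'ft_torque': array([ 0.0118514 , -0.05805955,  0.00699978]), 'grip_width': 1.002707928024101}
scene [[495.70877804   0.         315.87828846]
 [  0.         495.70877804 197.82566868]
 [  0.           0.           1.        ]] [-0.13577534  0.          0.          0.          0.        ] [[ 0.80999565  0.58628971  0.0130929 ]
 [ 0.36626097 -0.48832368 -0.79208136]
 [-0.45799558  0.64637787 -0.61027509]] [-0.46324353 -0.17397562  1.93956545]
top [[475.58646099   0.         312.60248464]
 [  0.         475.58646099 201.7857336 ]
 [  0.           0.           1.        ]] [-0.14012277  0.          0.          0.          0.        ] [[ 0.00941514 -0.99994591  0.00442022]
 [-0.99322636 -0.00986365 -0.11577609]
 [ 0.11581342 -0.00330023 -0.9932655 ]] [-0.02685649  0.57792375  1.37882521]
```

View pics/top0.png

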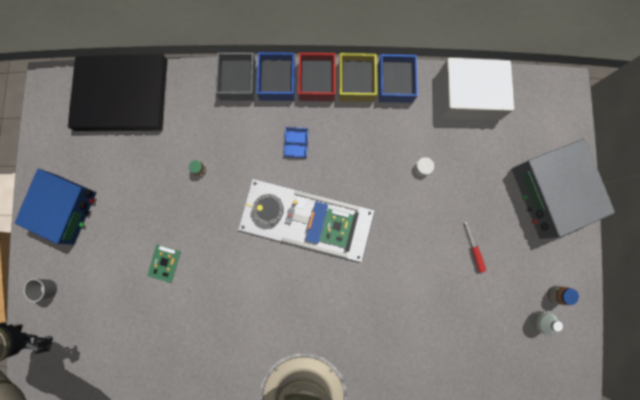

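View pics/scene0.png

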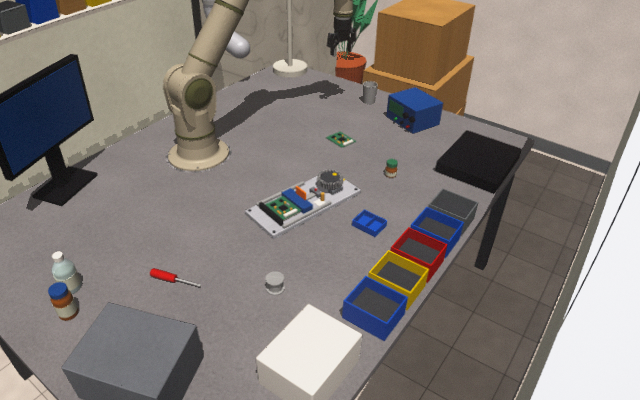

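The top picture shows the clamp in the centre: wheel near (267,210), tab near (310,221), board near (340,228). The scene picture agrees with this. I'll enlarge a crop for exact pixels.

Run:
```python
import cv2
i=cv2.imread("pics/top0.png")[170:270,230:384]
cv2.imwrite("pics/crop0.png",cv2.resize(i,None,fx=5,fy=5,interpolation=cv2.INTER_CUBIC))
```

```text
(no output)
```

View pics/crop0.png

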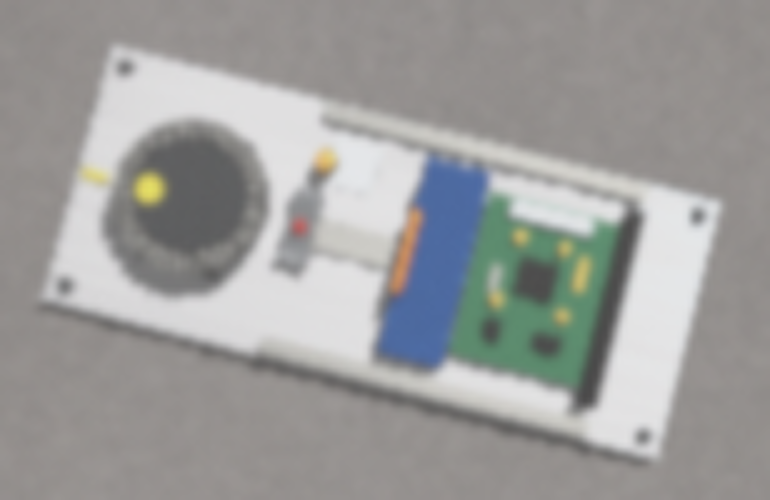

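The crop shows the clamp corners at (113,45), (722,202), (657,460), (40,303). The dot is at (149,189), the pin at (300,227), the tab from (415,208) to (398,293), and the brass standoff at (325,160).

```bash
cat > h.py <<'E'
from rig import manip
import cv2, numpy as np
def ray(c,px,z,R=None,t=None):
    R=c["R"] if R is None else R; t=c["t"] if t is None else t
    u=cv2.undistortPoints(np.array(px,float).reshape(-1,1,2),c["camera_matrix"],c["dist_coeffs"]).reshape(-1,2)
    d=np.c_[u,np.ones(len(u))]@R; o=-R.T@t
    return o+d*((z-o[2])/d[:,2])[:,None]
E
python3 - <<'E'
from h import *
from scipy.optimize import least_squares
c=manip.read_camera("top")
f=lambda p:[(x+.5)/5-.5+o for x,o in zip(p,(230,170))]
C=ray(c,[f(p) for p in[(113,45),(722,202),(657,460),(40,303)]],.018)[:,:2]
# own: +y = image left; image top = world +x ; own x = y rotated -90
own=np.array([[.08,.19],[.08,-.19],[-.08,-.19],[-.08,.19]])
def T(p,o): 
    a=p[2];return p[:2]+o@np.array([[np.cos(a),np.sin(a)],[-np.sin(a),np.cos(a)]])
s=least_squares(lambda p:(T(p,own)-C).ravel(),[.55,0,0]);print(s.x,np.abs(s.fun).max())
for n,o in dict(wheel=(0,.115),pin=(0,.05),tab=(0,-.018),board=(0,-.093)).items(): print(n,T(s.x,np.array(o)))
for n,p,z in[("dot",(149,189),.062),("pin",(300,227),.04),("tabtop",(407,251),.069),("disc",(193,200),.062),("standoff",(325,160),.0485)]:
    P=ray(c,[f(p)],z)[0,:2];a=s.x[2];q=P-s.x[:2];print(n,P,"own",q@[np.cos(a),np.sin(a)],q@[-np.sin(a),np.cos(a)])
E
```

```text
[ 0.52509412 -0.00212408 -0.24270441] 0.0009408231738546324
wheel [0.55273191 0.10950545]
pin [0.53711055 0.0464105 ]
tab [ 0.5207682  -0.01959653]
board [ 0.50274356 -0.0923984 ]
dot [0.55686604 0.13346467] own -0.001745127837615484 0.13925055663183625
pin [0.5375287  0.04618431] own 0.0004602516600698635 0.04988093697876857
tabtop [ 0.5217045  -0.01702077] own 0.00028982853012433555 -0.015274714301111948
disc [0.55069969 0.10767523] own -0.0015328126294909413 0.11273501907290553
standoff [0.57644648 0.03169016] own 0.04172077380947802 0.04516464359962829
```

move_arm:
  motion:
    - {"gripper": 1, "dx": -34, "dy": -29}
    - {"gripper": 1, "dx": -34, "dy": -29}
    - {"gripper": 1, "dx": -34, "dy": -29}
    - {"gripper": 1, "dx": -34, "dy": -29}
    - {"gripper": 1, "dx": -34, "dy": -29}
    - {"gripper": 1, "dx": -34, "dy": -29}
    - {"gripper": 1, "dx": -34, "dy": -29}
    - {"gripper": 1, "dx": -34, "dy": -29}
  squeeze: 30

```text
invalid input at $.motion[0]: expected keys gripper, dx, dy, dz, turn
```

move_arm:
  motion:
    - {"gripper": 1, "dx": -34, "dy": -29, "dz": 15}
    - {"gripper": 1, "dx": -34, "dy": -29, "dz": 15}
    - {"gripper": 1, "dx": -34, "dy": -29, "dz": 15}
    - {"gripper": 1, "dx": -34, "dy": -29, "dz": 15}
    - {"gripper": 1, "dx": -34, "dy": -29, "dz": 15}
    - {"gripper": 1, "dx": -34, "dy": -29, "dz": 15}
    - {"gripper": 1, "dx": -34, "dy": -29, "dz": 15}
    - {"gripper": 1}

```text
invalid input at $.motion[0]: expected keys gripper, dx, dy, dz, turn
```

```bash
cat >> h.py <<'E'
from scipy.spatial.transform import Rotation as Ro
O=np.array([.52509,-.00212]);A=-.2427
ex=np.array([np.cos(A),np.sin(A)]);ey=np.array([-np.sin(A),np.cos(A)])
def st():
    s=manip.get_state();R=Ro.from_quat(s["orientation"]).as_matrix();p=s["tcp_pos"]
    q=p[:2]-O;w=q-.115*ey
    print("t%.1f"%s["time_s"],"tcp",p.round(4),"own",round(q@ex,4),round(q@ey,4),"wheel r %.4f ang %.1f"%(np.hypot(*w),np.degrees(np.arctan2(w@ey,w@ex))),"F",s["force"].round(2),"grip",round(s["grip_width"],2))
    return s,R
def to(R,p,own,z): # tool-axes shift in mm
    return (R.T@(np.r_[O+own[0]*ex+own[1]*ey,z]-p)*1000).round(1)
E
python3 - <<'E'
from h import *
s,R=st();print(R.round(4));print(to(R,s["tcp_pos"],(.042,.115),.070))
c=manip.read_camera("wrist");print(c["mount"])
cv2.imwrite("pics/w1.png",c["color"][:,:,::-1])
E
```

```text
t0.1 tcp [0.2001 0.6964 0.2306] own -0.4833 0.6 wheel r 0.6847 ang 134.9 F [-0.15  0.64 -0.03] grip 1.0
[[-9.611e-01  2.761e-01 -2.000e-04]
 [ 2.761e-01  9.611e-01 -1.200e-03]
 [-1.000e-04 -1.200e-03 -1.000e+00]]
[-542.9 -465.   161.2]
[[-1.56529262e-03 -9.53792060e-01 -3.00463404e-01  7.62419627e-02]
 [ 9.99998675e-01 -1.35876359e-03 -8.96324229e-04  4.77539042e-04]
 [ 4.46648199e-04 -3.00464409e-01  9.53792923e-01 -1.43525203e-01]
 [ 0.00000000e+00  0.00000000e+00  0.00000000e+00  1.00000000e+00]]
```

View pics/w1.png

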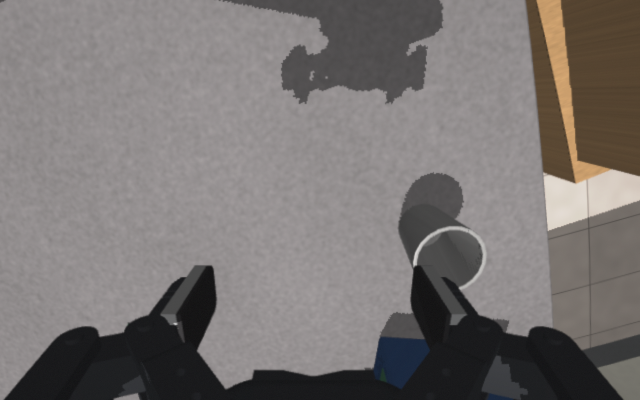

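Both moves were refused because every row needs all five keys. The wrist picture still shows the start place, with a metal cup near (445,255). Moving again with all keys.

move_arm:
  motion:
    - {"gripper": 1, "dx": -34, "dy": -29, "dz": 0, "turn": 0}
    - {"gripper": 1, "dx": -34, "dy": -29, "dz": 0, "turn": 0}
    - {"gripper": 1, "dx": -34, "dy": -29, "dz": 0, "turn": 0}
    - {"gripper": 1, "dx": -34, "dy": -29, "dz": 0, "turn": 0}
    - {"gripper": 1, "dx": -34, "dy": -29, "dz": 0, "turn": 0}
    - {"gripper": 1, "dx": -34, "dy": -29, "dz": 0, "turn": 0}
    - {"gripper": 1, "dx": -34, "dy": -29, "dz": 0, "turn": 0}
    - {"gripper": 1, "dx": -34, "dy": -29, "dz": 0, "turn": 0}
  squeeze: 30

```text
time_s: 1.0
tcp_pos: [0.3983, 0.3971, 0.2314]
orientation: [0.139, 0.99, 0.0, 0.0]
force: [0.2, -0.2, -0.2]
grip_width: -0.002
```

move_arm:
  motion:
    - {"gripper": 1, "dx": -34, "dy": -29, "dz": 10, "turn": 0}
    - {"gripper": 1, "dx": -34, "dy": -29, "dz": 10, "turn": 0}
    - {"gripper": 1, "dx": -34, "dy": -29, "dz": 10, "turn": 0}
    - {"gripper": 1, "dx": -34, "dy": -29, "dz": 20, "turn": 0}
    - {"gripper": 1, "dx": -34, "dy": -29, "dz": 20, "turn": 0}
    - {"gripper": 1, "dx": -34, "dy": -29, "dz": 20, "turn": 0}
    - {"gripper": 1, "dx": -34, "dy": -29, "dz": 20, "turn": 0}
    - {"gripper": 1, "dx": 0, "dy": 0, "dz": 0, "turn": 0}

```text
time_s: 1.8
tcp_pos: [0.5723, 0.1304, 0.1189]
orientation: [0.144, 0.99, -0.002, -0.001]
force: [-0.5, 0.0, -1.0]
grip_width: 0.001
```

Run:
```python
from h import *
s,R=st();print(R.round(4));print(to(R,s["tcp_pos"],(.042,.115),.070))
c=manip.read_camera("wrist")
cv2.imwrite("pics/w2.png",c["color"][:,:,::-1])
```

```text
t1.8 tcp [0.5723 0.1304 0.1189] own 0.014 0.14 wheel r 0.0287 ang 60.9 F [-0.46  0.03 -0.98] grip 0.0
[[-9.586e-01  2.847e-01 -1.600e-03]
 [ 2.847e-01  9.586e-01 -4.100e-03]
 [ 4.000e-04 -4.400e-03 -1.000e+00]]
[-29.2 -23.5  48.9]
```

View pics/w2.png

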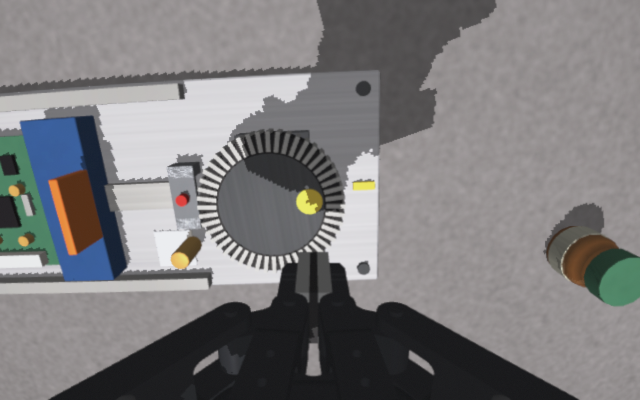

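The wrist view shows the wheel's inner disc centred at about (272,203), the dot at (309,202), the index mark at (363,186), the pin at (181,200), and the shut fingertips at (313,255).

```bash
cat >> h.py <<'E'
def wpx(px,z,s,R,c):
    M=c["mount"];Rwc=R@M[:3,:3];o=s["tcp_pos"]+R@M[:3,3]
    P=ray(c,px,z,Rwc.T,-Rwc.T@o)[:,:2]-O
    return np.c_[P@ex,P@ey].round(4)
E
python3 - <<'E'
from h import *
s,R=st();c=manip.read_camera("wrist")
cv2.imwrite("pics/w3.png",c["color"][:,:,::-1])
print(np.abs(c["color"].astype(int)-cv2.imread("pics/w2.png")[:,:,::-1]).mean())
for px,z in [((272,203),.062),((309,202),.062),((181,200),.04),((363,186),.018)]: print(wpx([px],z,s,R,c))
print(to(R,s["tcp_pos"],(.042,.115),.070))
E
```

```text
t1.9 tcp [0.5711 0.1339 0.1198] own 0.0119 0.1431 wheel r 0.0305 ang 67.0 F [-1.28  1.21  0.45] grip 0.0
8.129772135416667
[[-0.0028  0.1183]]
[[-0.0024  0.1413]]
[[-0.0011  0.0521]]
[[0.0003 0.1808]]
[-31.3 -26.6  49.8]
```

move_arm:
  motion:
    - {"gripper": 1, "dx": -10.5, "dy": -8.9, "dz": 12, "turn": 0}
    - {"gripper": 1, "dx": -10.5, "dy": -8.9, "dz": 12, "turn": 0}
    - {"gripper": 1, "dx": -10.3, "dy": -8.8, "dz": 12, "turn": 0}
    - {"gripper": 1, "dx": 0, "dy": 0, "dz": 12, "turn": 0}
    - {"gripper": 1, "dx": 0, "dy": 0, "dz": 0, "turn": 0}
    - {"gripper": 1, "dx": 0, "dy": 0, "dz": 0, "turn": 0}

```text
time_s: 2.5
tcp_pos: [0.5925, 0.1042, 0.0728]
orientation: [0.139, 0.99, -0.0, -0.001]
force: [0.3, 0.0, -0.7]
grip_width: 0.002
```

```bash
python3 -c "
from h import *
s,R=st();print(R.round(3),to(R,s['tcp_pos'],(.042,.115),.058))"
```

```text
t2.5 tcp [0.5925 0.1042 0.0728] own 0.0399 0.1194 wheel r 0.0401 ang 6.2 F [ 0.26  0.03 -0.7 ] grip 0.0
[[-0.961  0.276 -0.001]
 [ 0.276  0.961  0.   ]
 [ 0.001 -0.    -1.   ]] [-2.3 -4.3 14.8]
```

move_arm:
  motion:
    - {"gripper": 1, "dx": -2, "dy": -4, "dz": 4, "turn": 0}
    - {"gripper": 1, "dx": 0, "dy": 0, "dz": 4, "turn": 0}
    - {"gripper": 1, "dx": 0, "dy": 0, "dz": 3, "turn": 0}
    - {"gripper": 1, "dx": 0, "dy": 0, "dz": 3, "turn": 0}
    - {"gripper": 1, "dx": 0, "dy": 0, "dz": 0, "turn": 0}
    - {"gripper": 1, "dx": 0, "dy": 0, "dz": 0, "turn": 0}

```text
time_s: 3.1
tcp_pos: [0.5939, 0.0994, 0.0595]
orientation: [0.139, 0.99, 0.0, 0.0]
force: [-0.6, -0.1, 4.1]
grip_width: 0.002
```

```bash
python3 -c "
from h import *
s,R=st();print(R.round(3),to(R,s['tcp_pos'],(.042,.115),.058))"
```

```text
t3.1 tcp [0.5939 0.0994 0.0595] own 0.0424 0.115 wheel r 0.0424 ang 0.1 F [-0.55 -0.12  4.06] grip 0.0
[[-0.961  0.276  0.   ]
 [ 0.276  0.961  0.   ]
 [-0.     0.    -1.   ]] [ 0.4 -0.1  1.5]
```

Run:
```python
import numpy as np
b=np.radians(15*np.arange(24)+90+7.5+2.1);c=2*42*np.sin(np.radians(7.5))
for k in range(24): print(k*15,round(-c*np.cos(b[k]),1),round(c*np.sin(b[k]),1))
```

```text
0 1.8 10.8
15 4.6 10.0
30 7.0 8.4
45 8.9 6.4
60 10.3 3.8
75 10.9 1.0
90 10.8 -1.8
105 10.0 -4.6
120 8.4 -7.0
135 6.4 -8.9
150 3.8 -10.3
165 1.0 -10.9
180 -1.8 -10.8
195 -4.6 -10.0
210 -7.0 -8.4
225 -8.9 -6.4
240 -10.3 -3.8
255 -10.9 -1.0
270 -10.8 1.8
285 -10.0 4.6
300 -8.4 7.0
315 -6.4 8.9
330 -3.8 10.3
345 -1.0 10.9
```

move_arm:
  motion:
    - {"gripper": 1, "dx": 0, "dy": 0, "dz": 1.5, "turn": 0}
    - {"gripper": 1, "dx": 1.8, "dy": 10.8, "dz": 0, "turn": 0}
    - {"gripper": 1, "dx": 4.6, "dy": 10.0, "dz": 0, "turn": 0}
    - {"gripper": 1, "dx": 7.0, "dy": 8.4, "dz": 0, "turn": 0}
    - {"gripper": 1, "dx": 8.9, "dy": 6.4, "dz": 0, "turn": 0}
    - {"gripper": 1, "dx": 10.3, "dy": 3.8, "dz": 0, "turn": 0}
    - {"gripper": 1, "dx": 10.9, "dy": 1.0, "dz": 0, "turn": 0}
    - {"gripper": 1, "dx": 0, "dy": 0, "dz": 0, "turn": 0}

```text
time_s: 3.9
tcp_pos: [0.5625, 0.1514, 0.0583]
orientation: [0.139, 0.99, 0.0, 0.0]
force: [-0.8, 1.8, 6.3]
grip_width: -0.003
```

```bash
cat >> h.py <<'E'
def dot():
    "yellow blob near wheel seen by the top camera -> own-frame angle from +y, deg"
    c=manip.read_camera("top");h=cv2.cvtColor(c["color"],cv2.COLOR_RGB2HSV)
    m=cv2.inRange(h,(22,120,120),(35,255,255));m[:195]=0;m[228:]=0;m[:,:248]=0;m[:,290:]=0
    n,_,S,C=cv2.connectedComponentsWithStats(m)
    for i in range(1,n):
        P=ray(c,[C[i]],.060)[0,:2]-O-.115*ey
        print("dot area",S[i,4],"r %.4f ang %.1f"%(np.hypot(*P),np.degrees(np.arctan2(-(P@ex),P@ey))))
    return c
E
python3 - <<'E'
from h import *
s,R=st();c=dot();i=c["color"][170:270,230:330,::-1]
a=cv2.resize(i,None,fx=4,fy=4,interpolation=cv2.INTER_CUBIC)
w=manip.read_camera("wrist")["color"][:,:,::-1];w=w[:,:400]
cv2.imwrite("pics/m1.png",np.hstack([a,w]))
E
```

```text
t3.9 tcp [0.5625 0.1514 0.0583] own -0.0006 0.158 wheel r 0.0430 ang 90.8 F [-0.8   1.81  6.33] grip -0.0
dot area 9 r 0.0240 ang 88.8
```

View pics/m1.png

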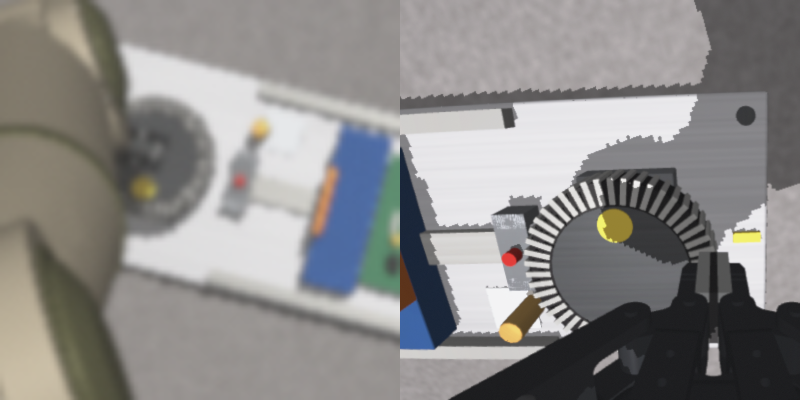

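The dot moved 90° with the finger, so there is no slip (dot at (145,187) in the top half, (614,225) in the wrist half). Continuing the circle.

move_arm:
  motion:
    - {"gripper": 1, "dx": 10.8, "dy": -1.8, "dz": 0, "turn": 0}
    - {"gripper": 1, "dx": 10.0, "dy": -4.6, "dz": 0, "turn": 0}
    - {"gripper": 1, "dx": 8.4, "dy": -7.0, "dz": 0, "turn": 0}
    - {"gripper": 1, "dx": 6.4, "dy": -8.9, "dz": 0, "turn": 0}
    - {"gripper": 1, "dx": 3.8, "dy": -10.3, "dz": 0, "turn": 0}
    - {"gripper": 1, "dx": 1.0, "dy": -10.9, "dz": 0, "turn": 0}
    - {"gripper": 1, "dx": -1.8, "dy": -10.8, "dz": 0, "turn": 0}
    - {"gripper": 1, "dx": -4.6, "dy": -10.0, "dz": 0, "turn": 0}

```text
time_s: 4.8
tcp_pos: [0.5127, 0.0982, 0.0582]
orientation: [0.139, 0.99, 0.0, 0.0]
force: [-0.6, 2.0, 6.4]
grip_width: -0.001
```

move_arm:
  motion:
    - {"gripper": 1, "dx": -7.0, "dy": -8.4, "dz": 0, "turn": 0}
    - {"gripper": 1, "dx": -8.9, "dy": -6.4, "dz": 0, "turn": 0}
    - {"gripper": 1, "dx": -10.3, "dy": -3.8, "dz": 0, "turn": 0}
    - {"gripper": 1, "dx": -10.9, "dy": -1.0, "dz": 0, "turn": 0}
    - {"gripper": 1, "dx": -10.8, "dy": 1.8, "dz": 0, "turn": 0}
    - {"gripper": 1, "dx": -10.0, "dy": 4.6, "dz": 0, "turn": 0}
    - {"gripper": 1, "dx": -8.4, "dy": 7.0, "dz": 0, "turn": 0}
    - {"gripper": 1, "dx": 0, "dy": 0, "dz": 0, "turn": 0}

```text
time_s: 5.6
tcp_pos: [0.5767, 0.0739, 0.0583]
orientation: [0.139, 0.99, 0.0, 0.001]
force: [2.0, -1.4, 5.5]
grip_width: -0.003
```

```bash
python3 -c "
from h import *
s,R=st();dot();print(to(R,s['tcp_pos'],(.042*np.cos(np.radians(315)),.115+.042*np.sin(np.radians(315))),.058))"
```

```text
t5.6 tcp [0.5767 0.0739 0.0583] own 0.0318 0.0862 wheel r 0.0429 ang -42.2 F [ 2.   -1.37  5.51] grip -0.0
[ 2.1 -0.9  0.3]
```

move_arm:
  motion:
    - {"gripper": 1, "dx": -6.4, "dy": 8.9, "dz": 0, "turn": 0}
    - {"gripper": 1, "dx": -3.8, "dy": 10.3, "dz": 0, "turn": 0}
    - {"gripper": 1, "dx": -1.0, "dy": 10.9, "dz": 0, "turn": 0}
    - {"gripper": 1, "dx": 1.8, "dy": 10.8, "dz": 0, "turn": 0}
    - {"gripper": 1, "dx": 4.6, "dy": 10.0, "dz": 0, "turn": 0}
    - {"gripper": 1, "dx": 7.0, "dy": 8.4, "dz": 0, "turn": 0}
    - {"gripper": 1, "dx": 8.9, "dy": 6.4, "dz": 0, "turn": 0}
    - {"gripper": 1, "dx": 10.3, "dy": 3.8, "dz": 0, "turn": 0}

```text
time_s: 6.45
tcp_pos: [0.5743, 0.1468, 0.0583]
orientation: [0.139, 0.99, 0.0, 0.001]
force: [1.3, -0.4, 6.0]
grip_width: 0.003
```

move_arm:
  motion:
    - {"gripper": 1, "dx": 10.9, "dy": 1.0, "dz": 0, "turn": 0}
    - {"gripper": 1, "dx": 0, "dy": 0, "dz": 0, "turn": 0}

```text
time_s: 6.65
tcp_pos: [0.5625, 0.1514, 0.0583]
orientation: [0.139, 0.99, 0.0, 0.0]
force: [-1.2, 2.3, 5.7]
grip_width: 0.001
```

```bash
python3 -c "
from h import *
s,R=st();dot();print(to(R,s['tcp_pos'],(0,.157),.058))"
```

```text
t6.7 tcp [0.5625 0.1514 0.0583] own -0.0006 0.158 wheel r 0.0430 ang 90.8 F [-1.17  2.35  5.68] grip 0.0
dot area 11 r 0.0235 ang 64.1
[-0.6 -1.   0.3]
```

Dot at 64°, so about 424° in total with a little slip. Continuing.

move_arm:
  motion:
    - {"gripper": 1, "dx": 10.8, "dy": -1.8, "dz": 0, "turn": 0}
    - {"gripper": 1, "dx": 10.0, "dy": -4.6, "dz": 0, "turn": 0}
    - {"gripper": 1, "dx": 8.4, "dy": -7.0, "dz": 0, "turn": 0}
    - {"gripper": 1, "dx": 6.4, "dy": -8.9, "dz": 0, "turn": 0}
    - {"gripper": 1, "dx": 3.8, "dy": -10.3, "dz": 0, "turn": 0}
    - {"gripper": 1, "dx": 1.0, "dy": -10.9, "dz": 0, "turn": 0}
    - {"gripper": 1, "dx": -1.8, "dy": -10.8, "dz": 0, "turn": 0}
    - {"gripper": 1, "dx": -4.6, "dy": -10.0, "dz": 0, "turn": 0}

```text
time_s: 7.5
tcp_pos: [0.5127, 0.0982, 0.0582]
orientation: [0.139, 0.99, 0.0, 0.0]
force: [-0.5, 2.3, 5.5]
grip_width: -0.001
```

move_arm:
  motion:
    - {"gripper": 1, "dx": -7.0, "dy": -8.4, "dz": 0, "turn": 0}
    - {"gripper": 1, "dx": -8.9, "dy": -6.4, "dz": 0, "turn": 0}
    - {"gripper": 1, "dx": -10.3, "dy": -3.8, "dz": 0, "turn": 0}
    - {"gripper": 1, "dx": -10.9, "dy": -1.0, "dz": 0, "turn": 0}
    - {"gripper": 1, "dx": -10.8, "dy": 1.8, "dz": 0, "turn": 0}
    - {"gripper": 1, "dx": -10.0, "dy": 4.6, "dz": 0, "turn": 0}
    - {"gripper": 1, "dx": -8.4, "dy": 7.0, "dz": 0, "turn": 0}
    - {"gripper": 1, "dx": -6.4, "dy": 8.9, "dz": 0, "turn": 0}

```text
time_s: 8.3
tcp_pos: [0.5837, 0.0796, 0.0581]
orientation: [0.14, 0.99, -0.0, 0.0]
force: [-1.3, -1.1, 5.9]
grip_width: 0.002
```

move_arm:
  motion:
    - {"gripper": 1, "dx": -3.8, "dy": 10.3, "dz": 0, "turn": 0}
    - {"gripper": 1, "dx": -1.0, "dy": 10.9, "dz": 0, "turn": 0}
    - {"gripper": 1, "dx": 1.8, "dy": 10.8, "dz": 0, "turn": 0}
    - {"gripper": 1, "dx": 4.6, "dy": 10.0, "dz": 0, "turn": 0}
    - {"gripper": 1, "dx": 0, "dy": 0, "dz": 0, "turn": 0}

```text
time_s: 8.8
tcp_pos: [0.5937, 0.123, 0.0582]
orientation: [0.138, 0.99, 0.001, 0.0]
force: [0.3, 1.2, 5.6]
grip_width: 0.0
```

Run:
```python
from h import *
s,R=st();dot()
cv2.imwrite("pics/w5.png",manip.read_camera("wrist")["color"][:,:,::-1])
```

```text
t8.8 tcp [0.5937 0.123  0.0582] own 0.0365 0.138 wheel r 0.0431 ang 32.2 F [0.33 1.22 5.61] grip 0.0
```

View pics/w5.png

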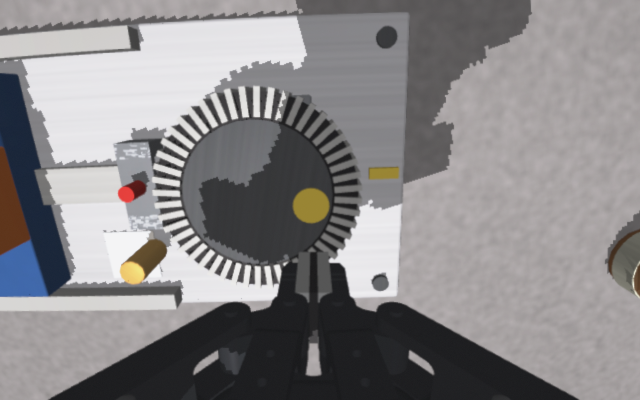

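The dot is at (311,206) with the wheel centre at (257,192) and the index mark at (383,173). That puts the dot just short of two turns, about 707° or 12.3 rad, and the pin is visibly raised. The wheel is in its window, so I lift off and measure the angle properly.

move_arm:
  motion:
    - {"gripper": 1, "dx": 0, "dy": 0, "dz": -15, "turn": 0}
    - {"gripper": 1, "dx": 0, "dy": 0, "dz": -30, "turn": 0}
    - {"gripper": 1, "dx": 0, "dy": -30, "dz": -10, "turn": 0}
    - {"gripper": 1, "dx": 8, "dy": -38, "dz": 0, "turn": 0}
    - {"gripper": 1, "dx": 8, "dy": -38, "dz": 0, "turn": 0}
    - {"gripper": 1, "dx": 8, "dy": -38, "dz": 0, "turn": 0}
    - {"gripper": 1, "dx": 8, "dy": -38, "dz": 0, "turn": 0}
    - {"gripper": 1, "dx": 0, "dy": 0, "dz": 0, "turn": 0}

```text
time_s: 9.7
tcp_pos: [0.5091, -0.0504, 0.1136]
orientation: [0.143, 0.99, -0.001, -0.001]
force: [-0.4, 0.5, 0.3]
grip_width: -0.002
```

move_arm:
  motion:
    - {"gripper": 1, "dx": 0, "dy": 0, "dz": 0, "turn": 0}
    - {"gripper": 1, "dx": 0, "dy": 0, "dz": 0, "turn": 0}

```text
time_s: 9.9
tcp_pos: [0.5132, -0.0442, 0.1133]
orientation: [0.139, 0.99, 0.0, 0.001]
force: [-0.8, -0.0, -0.5]
grip_width: 0.001
```

Run:
```python
from h import *
s,R=st();dot();print(to(R,s['tcp_pos'],(0,-.045),.052))
cv2.imwrite("pics/w6.png",manip.read_camera("wrist")["color"][:,:,::-1])
```

```text
t9.9 tcp [ 0.5132 -0.0442  0.1133] own -0.0015 -0.0437 wheel r 0.1587 ang -90.5 F [-0.77 -0.04 -0.53] grip 0.0
dot area 17 r 0.0250 ang -15.0
[-1.5 -1.3 61.3]
```

View pics/w6.png

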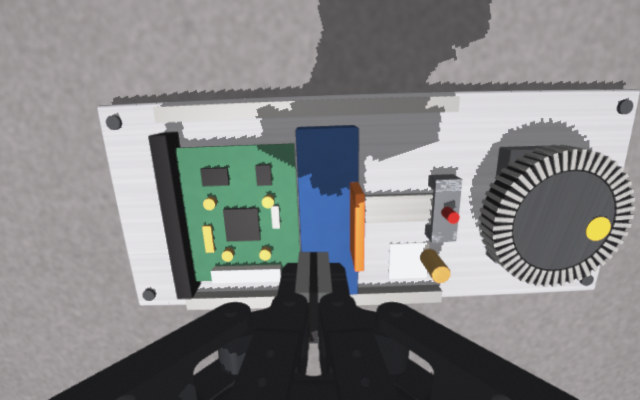

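The top camera now puts the dot at -15°, so the wheel is at about 705° (12.3 rad), with the jaw still closed. In the wrist view the shut fingertips (313,255) sit over the blue jaw, on the board side of the orange tab (357,225). Lowering, then pushing.

move_arm:
  motion:
    - {"gripper": 1, "dx": -1.5, "dy": 0, "dz": 20, "turn": 0}
    - {"gripper": 1, "dx": 0, "dy": 0, "dz": 20, "turn": 0}
    - {"gripper": 1, "dx": 0, "dy": 0, "dz": 15, "turn": 0}
    - {"gripper": 1, "dx": 0, "dy": 0, "dz": 5, "turn": 0}
    - {"gripper": 1, "dx": 0, "dy": 0, "dz": 0, "turn": 0}
    - {"gripper": 1, "dx": 0, "dy": 0, "dz": 0, "turn": 0}

```text
time_s: 10.6
tcp_pos: [0.5142, -0.0451, 0.0532]
orientation: [0.139, 0.99, 0.0, 0.0]
force: [0.2, -0.1, -0.3]
grip_width: -0.002
```

move_arm:
  motion:
    - {"gripper": 1, "dx": 0, "dy": 5, "dz": 0, "turn": 0}
    - {"gripper": 1, "dx": 0, "dy": 5, "dz": 0, "turn": 0}
    - {"gripper": 1, "dx": 0, "dy": 5, "dz": 0, "turn": 0}
    - {"gripper": 1, "dx": 0, "dy": 5, "dz": 0, "turn": 0}
    - {"gripper": 1, "dx": 0, "dy": 5, "dz": 0, "turn": 0}
    - {"gripper": 1, "dx": 0, "dy": 5, "dz": 0, "turn": 0}
    - {"gripper": 1, "dx": 0, "dy": 5, "dz": 0, "turn": 0}
    - {"gripper": 1, "dx": 0, "dy": 0, "dz": 0, "turn": 0}

```text
time_s: 11.4
tcp_pos: [0.5237, -0.0108, 0.0527]
orientation: [0.139, 0.99, 0.0, 0.0]
force: [-0.5, 0.9, 1.3]
grip_width: -0.002
```

```bash
python3 -c "
from h import *
s,R=st();dot()"
```

```text
t11.4 tcp [ 0.5237 -0.0108  0.0527] own 0.0008 -0.0087 wheel r 0.1237 ang -89.6 F [-0.51  0.88  1.32] grip -0.0
dot area 19 r 0.0247 ang -13.5
```

move_arm:
  motion:
    - {"gripper": 1, "dx": 0, "dy": 4, "dz": 0, "turn": 0}
    - {"gripper": 1, "dx": 0, "dy": 4, "dz": 0, "turn": 0}
    - {"gripper": 1, "dx": 0, "dy": 4, "dz": 0, "turn": 0}
    - {"gripper": 1, "dx": 0, "dy": 0, "dz": 0, "turn": 0}

```text
time_s: 11.85
tcp_pos: [0.5266, -0.0001, 0.0527]
orientation: [0.139, 0.99, -0.0, -0.0]
force: [-0.8, -1.4, -0.3]
grip_width: -0.007
```

move_arm:
  motion:
    - {"gripper": 1, "dx": 0, "dy": 2, "dz": 0, "turn": 0}
    - {"gripper": 1, "dx": 0, "dy": 2, "dz": 0, "turn": 0}
    - {"gripper": 1, "dx": 0, "dy": 0, "dz": 0, "turn": 0}

```text
time_s: 12.15
tcp_pos: [0.5267, 0.0005, 0.0527]
orientation: [0.141, 0.99, -0.002, -0.001]
force: [-3.5, -12.6, 2.9]
grip_width: -0.0
```

Run:
```python
from h import *
s,R=st();c=dot();i=c["color"][170:270,230:384,::-1]
cv2.imwrite("pics/c7.png",cv2.resize(i,None,fx=5,fy=5,interpolation=cv2.INTER_CUBIC))
```

```text
t12.2 tcp [5.267e-01 5.000e-04 5.270e-02] own 0.0009 0.0029 wheel r 0.1121 ang -89.5 F [ -3.46 -12.58   2.93] grip -0.0
dot area 19 r 0.0247 ang -13.5
```

View pics/c7.png

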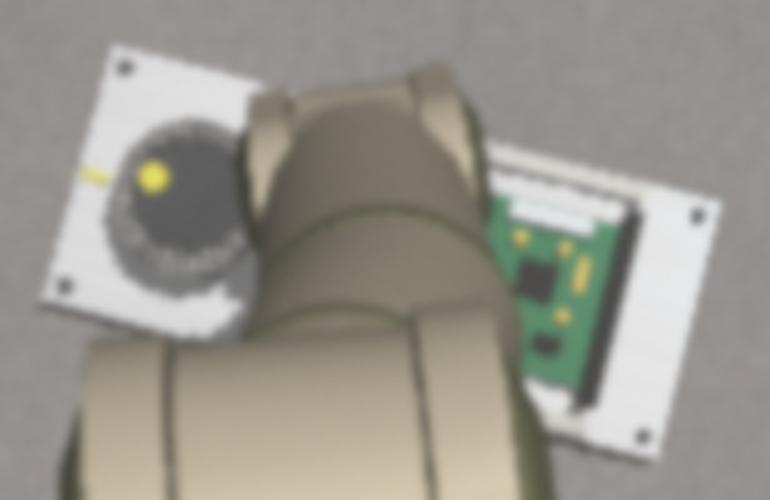

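The force rose to 12.6 N with the tool stopped at own y = +3 mm, so this looks like the stop. The arm hides the tab here; the board is unmoved at (535,280). I'll back off, lift and look.

move_arm:
  motion:
    - {"gripper": 1, "dx": 0, "dy": -5, "dz": 0, "turn": 0}
    - {"gripper": 1, "dx": 0, "dy": -5, "dz": 0, "turn": 0}
    - {"gripper": 1, "dx": 0, "dy": 0, "dz": -20, "turn": 0}
    - {"gripper": 1, "dx": 0, "dy": 0, "dz": -40, "turn": 0}
    - {"gripper": 1, "dx": 20, "dy": 0, "dz": -20, "turn": 0}
    - {"gripper": 1, "dx": 0, "dy": 0, "dz": 0, "turn": 0}
    - {"gripper": 1, "dx": 0, "dy": 0, "dz": 0, "turn": 0}
    - {"gripper": 1, "dx": 0, "dy": 0, "dz": 0, "turn": 0}

```text
time_s: 13.0
tcp_pos: [0.5064, -0.0004, 0.1322]
orientation: [0.139, 0.99, 0.0, 0.0]
force: [0.4, 0.6, -0.4]
grip_width: -0.001
```

Run:
```python
from h import *
s,R=st();dot()
cv2.imwrite("pics/w8.png",manip.read_camera("wrist")["color"][:,:,::-1])
```

```text
t13.0 tcp [ 5.064e-01 -4.000e-04  1.322e-01] own -0.0185 -0.0028 wheel r 0.1193 ang -98.9 F [ 0.37  0.56 -0.38] grip -0.0
dot area 18 r 0.0247 ang -14.4
```

View pics/w8.png

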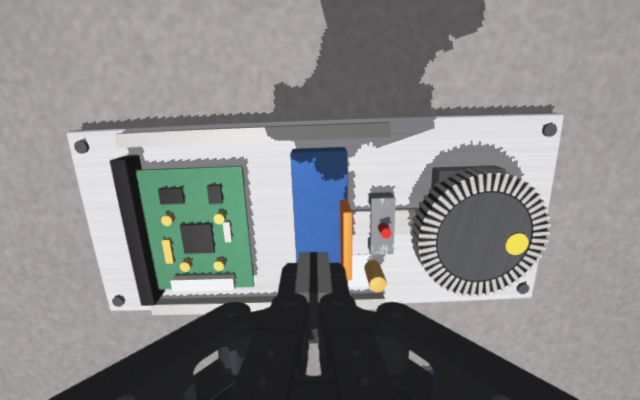

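The jaw has opened: there is now a gap from the board's edge (250) to the jaw (292), and the tab's top is near (346,203). The standoff at (377,275) and the board are in place. Checking the travel numerically.

Run:
```python
from h import *
s,R=st();c=manip.read_camera("wrist")
print("jaw front edge",wpx([(292,160),(294,245)],.04,s,R,c),"expect -.052+.035=-.017")
print("standoff",wpx([(377,283)],.0485,s,R,c),"pin",wpx([(386,231)],.047,s,R,c),"board mid",wpx([(195,228)],.031,s,R,c))
```

```text
t13.1 tcp [ 5.061e-01 -5.000e-04  1.319e-01] own -0.0188 -0.003 wheel r 0.1195 ang -99.0 F [-0.26 -0.54 -0.22] grip -0.0
jaw front edge [[-0.0538 -0.0162]
 [ 0.0108 -0.0184]] expect -.052+.035=-.017
standoff [[0.0409 0.0434]] pin [[-0.0007  0.0494]] board mid [[-0.0022 -0.0953]]
```

All the measurements agree: jaw travel is about 35 mm, the wheel is at about 12.3 rad, and the robot is clear. Handing in.

```bash
python3 -c "
from rig import manip
print(manip.close_job())"
```

```text
the job is handed in; nothing more can be done
None
```

The board is free: the wheel is two turns loose, the blue jaw is back against its stop, and the job is handed in at about 13 s of the 64 s allowed. No verdict came back, so the checks below are my own.

- **Wheel:** I rolled it anticlockwise by pressing the shut fingertips on the knurled ring and circling. The last dot reading was -14°, about 706° in total or 12.3 rad, inside the 11 to 14.7 window. The fingers slipped by about 26° during the first full circle, so I went by the dot rather than the distance the fingers travelled.
- **Jaw:** I pushed it by the orange tab until it stopped hard at about 12.6 N. The wrist picture puts its front edge at -16 to -18 mm against an expected -17 mm, so the travel is about 35 mm.
- **Bystanders:** The standoff read within about 2 mm of its first position. The board middle read about 3 mm from its expected position, which is about as close as the images allow. I did not measure the spare board, jar, spool, tray or screwdriver again, but the arm did not go near them.
- **Robot:** It ended about 13 cm above the bench, touching nothing, with a force reading near zero.

My first two move calls were refused because some row keys were missing; nothing moved.

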